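# Sort the through-hole parts into their lead-trimming nests

### The job

Sort the four parts into the white nests milled for them, ready to have their leads trimmed: the blue large capacitor, the black small capacitor, the yellow film capacitor and the transformer, each standing upright with its pins up, flat on the floor of its own pocket. Somebody has put the small capacitor in the large one's nest, so it must come out of there first. Set the parts down, do not drop them or knock them over, and leave the cutters and the loupe where they are.

Things in the scene. Friction and masses are not known exactly. Their poses are not given: they have to be found in the camera images.
- cap_large_centre (a point): large electrolytic capacitor, dark blue cylinder with a light stripe down one side, 35 mm diameter, 42 mm high, standing with its two short pins (6 mm more) up on the worktop. This point: centre of the body, 21 mm above its underside; z along its axis, up; its yaw does not matter
- cap_small_centre (a point): small electrolytic capacitor, black cylinder with a dull gold stripe, 22 mm diameter, 36 mm high, pins (6 mm more) up; at the start it stands in the large capacitor's nest, where it does not belong. This point: centre of the body, 18 mm above its underside; z along its axis, up; its yaw does not matter
- film_cap_centre (a point): film capacitor, yellow box 32 mm (along its x) by 18 mm (along its y), 34 mm high, two wires (6 mm more) up, standing on the worktop; grasp it across the 18 mm. This point: centre of the box, 17 mm above its underside; z up
- transformer_centre (a point): ferrite transformer with yellow taped winding and black pin rails, 42 mm (along its x) by 34 mm (along its y), 34 mm high, ten pins (5 mm more) up, standing on the worktop; grasp it across the 34 mm (the rails, its uppermost 8 mm, and the winding below them are equally wide). This point: its centre, 17 mm above its underside; z up
- nest_cap_large_floor (a point): nest of the large capacitor: white plastic block fixed to the worktop, 68 x 68 mm, with a round pocket 45 mm in diameter, 15 mm high (two steel dowels stand 2 mm higher in its corners); pocket 10 mm deep with a 3 mm chamfer round its mouth. This point: centre of the pocket's flat grey floor, 5 mm above the worktop; z up
- nest_cap_small_floor (a point): nest of the small capacitor: white plastic block fixed to the worktop, 54 x 54 mm, with a round pocket 32 mm in diameter, 15 mm high (two steel dowels stand 2 mm higher in its corners); pocket 10 mm deep with a 3 mm chamfer round its mouth. This point: centre of the pocket's flat grey floor, 5 mm above the worktop; z up
- nest_film_floor (a point): nest of the film capacitor: white plastic block fixed to the worktop, 62 x 48 mm, with a narrow rectangular pocket 42 mm along its x and 28 mm along its y, 15 mm high (two steel dowels stand 2 mm higher in its corners); pocket 10 mm deep with a 3 mm chamfer round its mouth. This point: centre of the pocket's flat grey floor, 5 mm above the worktop; z up; the capacitor's x lies along this x, either way round
- nest_transformer_floor (a point): nest of the transformer: white plastic block fixed to the worktop, 74 x 66 mm, with a wide rectangular pocket 52 mm along its x and 44 mm along its y, 15 mm high (two steel dowels stand 2 mm higher in its corners); pocket 10 mm deep with a 3 mm chamfer round its mouth. This point: centre of the pocket's flat grey floor, 5 mm above the worktop; z up; the transformer's x lies along this x, either way round
- flush_cutter: flush cutters with orange handles lying on the worktop to the right of the work, 138 x 52 mm, 12 mm high; leave alone. Origin: centre of the underside
- loupe: black eye loupe standing on the worktop behind the nests, 34 mm diameter, 34 mm high; leave alone. Origin: centre of the underside
Things that resemble listed ones, but are neither listed nor needed, are in the scene too. What is shaped like the part that bears transformer_centre but brown or turquoise is not meant.

How it is judged:
At the end, for the whole second after the job is handed in: Each of the four parts stands in its own nest: its centre within 8 mm (horizontally) of the pocket's centre, its underside within 3 mm of the pocket floor, its pins up and its axis within 0.1 rad of vertical; all released and at rest (horizontal distance between cap_large_centre and nest_cap_large_floor below 0.008 m and z of cap_large_centre in the frame of nest_cap_large_floor between 0.018 and 0.024 m and angle between each of cap_large_centre, cap_small_centre, film_cap_centre, transformer_centre's own z axis and vertical below 0.1 rad and linear speed of each of cap_large, cap_small, film_cap, transformer below 0.02 m/s and contact force between each of cap_large, cap_small, film_cap, transformer and the fingers below 0.05 N and horizontal distance between cap_small_centre and nest_cap_small_floor below 0.008 m and z of cap_small_centre in the frame of nest_cap_small_floor between 0.015 and 0.021 m and horizontal distance between film_cap_centre and nest_film_floor below 0.008 m and z of film_cap_centre in the frame of nest_film_floor between 0.014 and 0.02 m and horizontal distance between transformer_centre and nest_transformer_floor below 0.008 m and z of transformer_centre in the frame of nest_transformer_floor between 0.014 and 0.02 m); the robot touches nothing.
It fails at once if a part is dropped (it falls free with its underside more than 25 mm above the worktop) ((height (world z) of cap_large_centre above 0.046 m and contact force between cap_large and anything else below 0.005 N) or (height (world z) of cap_small_centre above 0.043 m and contact force between cap_small and anything else below 0.005 N) or (height (world z) of film_cap_centre above 0.042 m and contact force between film_cap and anything else below 0.005 N) or (height (world z) of transformer_centre above 0.042 m and contact force between transformer and anything else below 0.005 N)).
It fails at once if a part is knocked over (leans more than 60 degrees) (angle between any of cap_large_centre, cap_small_centre, film_cap_centre, transformer_centre's own z axis and vertical above 1.05 rad).
It fails at once if the cutters or the loupe are moved by more than 15 mm (distance of any of flush_cutter, loupe from where it was at the start of the episode above 0.015 m).
It also fails if it takes over 107 s, if anything falls off the work surface, if the arm or the gripper's body presses on something with over 40 N, if the wrist force passes 120 N, or if a joint passes its speed limit or range.

### The arm

A 6-joint arm with a two-finger parallel gripper is mounted at the origin on a cart in front of the work surface, level with it; the furniture and walls round the work are solid. World frame = base frame: x ahead of the robot, y to its left, z up, the work surface at z = 0. Lengths are in m, angles in rad, forces in N, time in s.
With the tool pointing down it reaches from about 0.325 to 0.775 m from the base axis. Payload 5.5 kg.
Tool frame: the origin (TCP) lies where the fingers leave the gripper's body, on its centre line; the fingertips stand 80 mm ahead of it and the grasp point (between the pads) lies 61 mm ahead of it; x points along the fingers, y is the direction in which the jaws open and shut, and the axes are right-handed (so a half turn about x gives the same grasp; the last joint's range is limited). The gripper opens to 88 mm and grips with 3 to 60 N. Pads are 20 mm wide; open, the fingers measure 115 mm over their backs; the gripper's body (75 mm by 178 mm) begins 61 mm behind the grasp point.
Start: joints at [-1.356, 0.091, 1.231, -0, 1.82, -0.057], TCP at [0.161, -0.578, 0.303] pointing down, gripper open.
Joint ranges: [-2.87, 2.87], [-0.86, 2.18], [0.17, 2.46], [-1.51, 4.65], [0.06, 2.69], [-2.65, 2.65]. Speed limits (rad/s): [2.57, 2.57, 3.01, 3.14, 3.14, 3.14].

### API

Orientations are given as a unit quaternion [x, y, z, w].
In Python, from bench import status, vision, manip, finder gives the robot as it stands. The module is installed in compiled form; this text tells all that it offers.
- The arm moves only by the tool drive_tool, never from a script. Its argument "series" is a list of rows, each a list of 3 entries, a list of its own where there are three numbers: the opening, from 0 (shut) to 1 (fully open), then the shift along the tool's x, y, z in mm, then the turn, a rotation vector about the tool's x, y, z in degrees. In form: [[claw, [x, y, z], [wx, wy, wz]], ...]. A call has 1 to 20 rows; each row shifts and turns the commanded pose from where the row before left it, along the tool's axes as they then stand; what a row does not reach is not made up. A row lasts 1/10 s, in which the tool goes at most 50 mm and 8.59 degrees, less where a joint would pass 70% of its speed; a pose out of reach is approached as far as the arm can. A call is refused whole if a number of a shift passes 50 or a number of a turn 8.59, either way. A call with a gripper value outside its range is refused whole. The fingers move at their own pace and stop on an object; "force" is the grip in N (left out, the last holds). Time passes only in rows, so rows that do not move let the fingers close. It gives the time, the measured TCP pose, the force and the opening at its end, in the units of the state.
- status.read_state(): the state, without advancing time (a new reading comes with each control period).
- vision.get_image(name): name is "side" or "top" or "wrist"; returns (picture, depth): 400x640x3 uint8, red, green, blue; 400x640 float32, m along the optical axis (not along the pixel's ray), 0 where there is no reading.
- vision.camera_model(name): a dict with "intrinsics" (3x3 intrinsics, pixels), "xyz" and "attitude" of the camera in the world. Camera axes: x right, y up, looking along -z (the intrinsics and any distortion apply to the point x, -y, -z); pixel columns grow to the right and rows downward; lengths in m; the calibration is good to about 2 mm. A picture is of the moment at which its call begins: read the wrist's pose just before it. camera_model takes no time and is no camera call; for the wrist camera it gives the pose at the moment of the call.
- manip.finish_job(): hands the job in, once; it reports no verdict.
Trained networks look in the newest picture that a camera, given by its name, has taken for a name from the list of things; names that differ only in an ending like _2 or _b are one class to them, and where a whole thing is asked for, a point or a joint stands for the part that bears it (a point fixed in the world has none). Each returns a list of dicts, best first, with "p" (0 to 1); they miss things now and then, are a little off and sometimes report something else, mostly with a low value. They report only what shows in the picture. A call takes as long as a camera call. They do not tell look-alikes from the thing itself.
- finder.regions_of(camera, name): "pixels" (400x640 bool, what is visible of it).
- finder.place_of(camera, name): "centre" ([x, y, z] in m, in world coordinates, good to about 4 mm: a listed point, or the origin of a listed thing).
The state is a dict: "t": time; "q": joint angles; "qvel": joint speeds; "tau": joint torques, N m; "tool_pos": TCP position; "ee_rot": TCP orientation; "wrist_force": force on the tool from outside, world axes, zero at the start; "ft_torque": the same for the moment, N m; "opening": finger opening in m.
Only numpy, scipy, OpenCV 4.12 (cv2) and the standard library are available. Lean on these libraries where they do the work, as an engineer would, in place of code of your own. Each camera call takes 0.05 s, during which the arm holds its last target. There are 200 camera calls.

## Working session

There is one attempt and no reset: what is moved stays moved. The work goes in short steps, Python scripts to look and compute and a tool call to move; the robot and the scene stay as the last step left them, time stands still between calls to the robot, and variables do not carry over. Pictures are saved under pics/ and viewed, about 12 in all and at most 16, crops included, and the job is handed in when it is done.

Besides the shell and the picture viewer there is one more tool, called as name(argument=value, ...) on one line, values as JSON. drive_tool: Moves the arm, as the interface text tells. Its arguments: {"type":"object","properties":{"series":{"type":"array"},"force":{"type":"number"}},"required":["series"]}

```bash
mkdir -p pics
cat > h.py <<'E'
import numpy as np, cv2
from bench import status, vision, manip, finder
from scipy.spatial.transform import Rotation as R
def save(n,im): cv2.imwrite('pics/'+n+'.png',cv2.cvtColor(im,cv2.COLOR_RGB2BGR))
def cloud(cam,d):
    m=vision.camera_model(cam);K=np.array(m['intrinsics']);v,u=np.indices(d.shape)
    P=np.stack([(u-K[0,2])/K[0,0]*d,-(v-K[1,2])/K[1,1]*d,-d],-1)
    a=np.array(m['attitude']); r=R.from_quat(a) if a.size==4 else R.from_matrix(a)
    return P@r.as_matrix().T+np.array(m['xyz'])
E
python3 - <<'E'
from h import *
print(status.read_state()); print(vision.camera_model('top'),vision.camera_model('side'))
for c in('top','side'):
    im,d=vision.get_image(c);save(c+'0',im);np.save(c+'0.npy',d)
    for n in 'cap_large_centre cap_small_centre film_cap_centre transformer_centre nest_cap_large_floor nest_cap_small_floor nest_film_floor nest_transformer_floor flush_cutter loupe'.split():
        print(c,n,[(round(r['p'],2),np.round(r['centre'],3).tolist()) for r in finder.place_of(c,n)])
E
```

```text
{'t': 0.0, 'q': array([-1.35567957e+00,  9.18432397e-02,  1.23186729e+00, -3.42562672e-06,
        1.81979890e+00, -5.66887732e-02]), 'qvel': array([-0.00084891, -0.00020344,  0.00098711, -0.00032738, -0.00058795,
        0.00065011]), 'tau': array([-2.35573389e-04, -4.46461451e+01, -4.06444895e+01,  6.97741192e-02,
        2.96304957e-02, -1.65421839e-04]), 'tool_pos': array([ 0.16105631, -0.577833  ,  0.30152659]), 'ee_rot': array([-0.70053177, -0.09647735,  0.70064136, -0.09512642]), 'wrist_force': array([0.26717503, 0.06589956, 0.87821343]), 'ft_torque': array([-0.02109994, -0.02225616,  0.0180945 ]), 'opening': 0.08756629168038034}
{'intrinsics': array([[431.79216651,   0.        , 324.81667352],
       [  0.        , 431.79216651, 199.9776316 ],
       [  0.        ,   0.        ,   1.        ]]), 'xyz': array([ 0.36870718, -0.08822127,  1.20021036]), 'attitude': array([-0.06337602,  0.05491422,  0.71453393, -0.69455681])} {'intrinsics': array([[474.7452165 ,   0.        , 325.95628045],
       [  0.        , 474.7452165 , 205.32034219],
       [  0.        ,   0.        ,   1.
[... 690 characters left out ...]
p loupe [(0.47, [0.773, -0.079, -0.004])]
side cap_large_centre [(0.65, [0.439, 0.137, 0.016]), (0.59, [0.435, -0.169, 0.02])]
side cap_small_centre [(0.55, [0.627, 0.214, 0.022]), (0.4, [0.438, 0.005, 0.016])]
side film_cap_centre [(0.76, [0.436, 0.003, 0.014])]
side transformer_centre [(0.63, [0.353, 0.039, 0.015]), (0.5, [0.501, 0.081, 0.021])]
side nest_cap_large_floor [(0.57, [0.626, 0.218, 0.006]), (0.44, [0.618, -0.3, 0.012])]
side nest_cap_small_floor [(0.88, [0.617, -0.299, 0.01])]
side nest_film_floor [(0.8, [0.604, 0.042, 0.002])]
side nest_transformer_floor [(0.97, [0.608, -0.114, 0.001])]
side flush_cutter [(0.7, [0.445, -0.399, 0.0])]
side loupe [(0.52, [0.774, -0.083, 0.003])]
```

Run:
```python
import cv2
im=cv2.imread('pics/top0.png'); cv2.imwrite('pics/top0c.png',cv2.resize(im[60:330,120:560],None,fx=1.8,fy=1.8,interpolation=cv2.INTER_CUBIC))
```

```text
(no output)
```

View pics/top0.png

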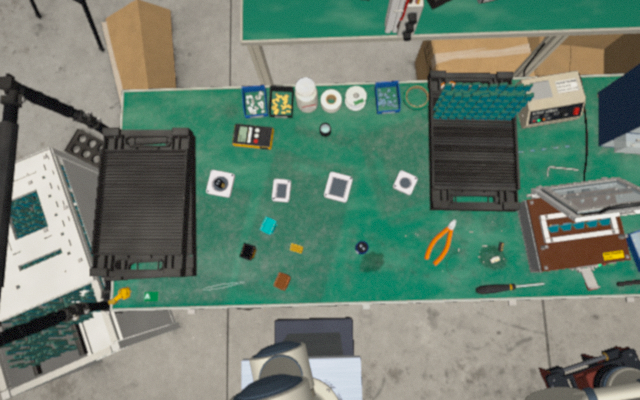

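View pics/side0.png

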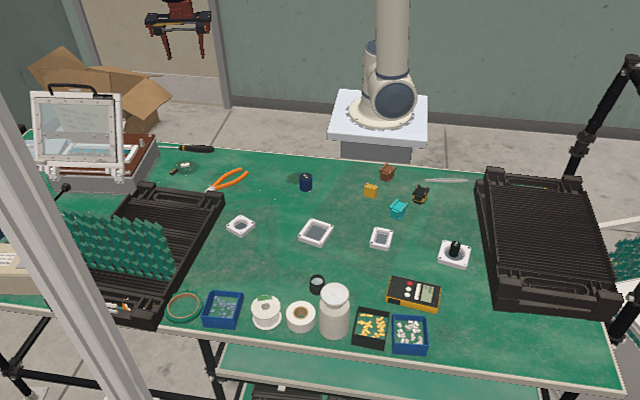

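```bash
cat >> h.py <<'E'
def plan(xyz,yaw=None):
    "shift in the tool's axes (mm) and turn about tool x (deg) to TCP xyz with jaw line (tool y) at yaw, tool down"
    s=status.read_state(); r=R.from_quat(s['ee_rot']); M=r.as_matrix(); p=np.array(s['tool_pos'])
    out=dict(t=round(s['t'],2))
    if yaw is not None:
        cand=[]
        for k in (0,np.pi):
            y=np.array([np.cos(yaw+k),np.sin(yaw+k),0]);x=np.array([0,0,-1.])
            cand.append(np.degrees((r.inv()*R.from_matrix(np.stack([x,y,np.cross(x,y)],1))).as_rotvec()))
        out['turns']=[np.round(c,1).tolist() for c in cand]
    d=np.array(xyz)-p
    out['shift']=np.round(M.T@d*1000,1).tolist(); out['world']=np.round(d*1000,1).tolist(); out['q']=np.round(s['q'],2).tolist()
    print(out)
E
python3 - <<'E'
from h import *
s=status.read_state();print(R.from_quat(s['ee_rot']).as_matrix().round(3))
m=vision.camera_model('wrist');r=R.from_quat(s['ee_rot']);print(m['intrinsics'],r.inv().apply(m['xyz']-s['tool_pos']),(r.inv()*R.from_quat(m['attitude'])).as_matrix().round(2))
plan([0.5,0.0,0.38],np.pi/2)
plan([0.5,0.0,0.38],0)
E
```

```text
[[ 0.     0.268 -0.963]
 [-0.    -0.963 -0.268]
 [-1.     0.     0.   ]]
[[345.43077406   0.         315.80356544]
 [  0.         345.43077406 196.59956484]
 [  0.           0.           1.        ]] [-0.0811248   0.00087634 -0.07013238] [[-0.    0.26 -0.97]
 [ 1.   -0.   -0.  ]
 [-0.   -0.97 -0.26]]
{'t': 1.1, 'turns': [[-164.4, 0.0, 0.0], [15.6, 0.0, -0.0]], 'shift': [-77.4, -465.8, -481.7], 'world': [338.9, 578.0, 77.3], 'q': [-1.36, 0.09, 1.23, -0.0, 1.82, -0.06]}
{'t': 1.1, 'turns': [[-74.4, 0.0, -0.0], [105.6, -0.0, -0.0]], 'shift': [-77.4, -465.8, -481.7], 'world': [338.9, 578.0, 77.3], 'q': [-1.36, 0.09, 1.23, -0.0, 1.82, -0.06]}
```

View pics/top0c.png

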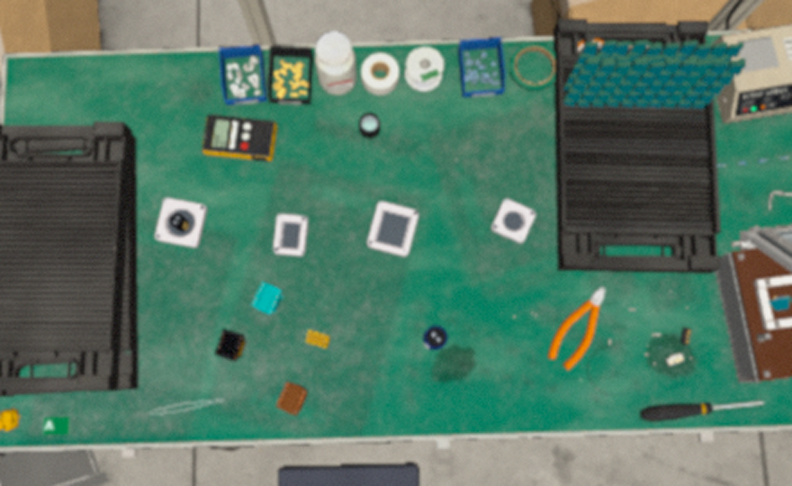

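drive_tool(series=[[1,[-4.3,-26,-27.5],[0,0,0]],[1,[-4.3,-26,-27.5],[0,0,0]],[1,[-4.3,-26,-27.5],[0,0,0]],[1,[-4.3,-26,-27.5],[0,0,0]],[1,[-4.3,-26,-27.5],[0,0,0]],[1,[-4.3,-26,-27.5],[0,0,0]],[1,[-4.3,-26,-27.5],[0,0,0]],[1,[-4.3,-26,-27.5],[0,0,0]],[1,[-4.3,-26,-27.5],[0,0,0]],[1,[-4.3,-26,-27.5],[0,0,0]],[1,[-4.3,-26,-27.5],[0,0,0]],[1,[-4.3,-26,-27.5],[0,0,0]],[1,[-4.3,-26,-27.5],[0,0,0]],[1,[-4.3,-26,-27.5],[0,0,0]],[1,[-4.3,-26,-27.5],[0,0,0]],[1,[-4.3,-26,-27.5],[0,0,0]],[1,[-4.3,-26,-27.5],[0,0,0]],[1,[-4.3,-26,-27.5],[0,0,0]],[1,[0,0,0],[7.8,0,0]],[1,[0,0,0],[7.8,0,0]]], force=15)

```text
t: 3.1
tool_pos: [0.5127, 0.007, 0.3798]
ee_rot: [-0.707, 0.001, 0.707, 0.001]
wrist_force: [-0.7, -0.5, 0.2]
opening: 0.0879
```

```bash
cat > meas.py <<'E'
from h import *
# name: (rough xy, z of the top face, half window)
N=dict(nL=((.628,.218),.015,.06,(68,68)),nS=((.617,-.30),.015,.05,(54,54)),nF=((.605,.044),.015,.05,(62,48)),nT=((.608,-.114),.015,.06,(74,66)))
P=dict(cL=((.437,-.171),.042,.035,(35,35)),cS=((.625,.214),.041,.02,(22,22)),fc=((.440,.003),.034,.035,(32,18)),tr=((.434,.137),.034,.036,(42,34)))
def rect(pts,res=.0005):
    (c,(w,h),a)=cv2.minAreaRect((pts*1000).astype(np.float32))
    if w<h: w,h,a=h,w,a+90
    return np.array(c)/1000,w,h,(a+90)%180-90
def run(cam,tag,which):
    im,d=vision.get_image(cam);C=cloud(cam,d);save(tag,im);np.savez(tag,im=im,C=C,d=d)
    near=lambda c,w:(abs(C[...,0]-c[0])<w)&(abs(C[...,1]-c[1])<w)&(d>0)
    for n in which:
        c,z,w,size=(N|P)[n]
        i=im.astype(int)
        if n in N: m=near(c,w)&(i.min(-1)>140)&(C[...,2]>.009)&(C[...,2]<.022)
        else: m=near(c,w)&(abs(C[...,2]-z)<.006)
        if m.sum()<8: print(n,'few',m.sum());continue
        m=(cv2.connectedComponentsWithStats(m.astype(np.uint8)))
        k=1+np.argmax(m[2][1:,4]); m=m[1]==k
        cc,a,b,ang=rect(C[m][:,:2]); print(n,'xy',cc.round(4),'size %.0f %.0f want'%(a,b),size,'ang %.1f'%ang,'z med %.4f'%np.median(C[m][:,2]),m.sum())
E
python3 - <<'E'
from meas import *
run('wrist','w1',list(N)+list(P))
C=np.load('w1.npz')['C'];z=C[...,2];m=(abs(C[...,0]-.5)<.2)&(abs(C[...,1])<.3);print('table z',np.median(z[m]))
for n in ['cap_large_centre','cap_small_centre','film_cap_centre','transformer_centre','nest_cap_large_floor','nest_cap_small_floor','nest_film_floor','nest_transformer_floor']: print(n,[(round(r['p'],2),np.round(r['centre'],3).tolist()) for r in finder.place_of('wrist',n)])
E
```

```text
nL xy [0.6307 0.2151] size 69 68 want (68, 68) ang 77.1 z med 0.0139 2192
nS xy [ 0.6127 -0.3052] size 55 54 want (54, 54) ang 62.2 z med 0.0141 1439
nF xy [0.6042 0.0433] size 62 48 want (62, 48) ang -7.6 z med 0.0138 1205
nT xy [ 0.6078 -0.1167] size 74 66 want (74, 66) ang -17.1 z med 0.0139 1802
cL xy [ 0.4351 -0.1725] size 35 34 want (35, 35) ang 45.9 z med 0.0410 578
cS xy [0.6271 0.2136] size 22 21 want (22, 22) ang 89.1 z med 0.0399 328
fc xy [0.4398 0.0041] size 32 18 want (32, 18) ang 71.6 z med 0.0326 347
tr xy [0.4351 0.1356] size 41 34 want (42, 34) ang -19.5 z med 0.0318 593
table z 0.0029208894662242357
cap_large_centre [(0.8, [0.434, -0.174, 0.023])]
cap_small_centre []
film_cap_centre [(0.98, [0.441, 0.006, 0.015])]
transformer_centre [(0.89, [0.437, 0.138, 0.015]), (0.68, [0.356, 0.047, 0.018]), (0.55, [0.503, 0.075, 0.02])]
nest_cap_large_floor [(0.86, [0.63, 0.217, 0.007])]
nest_cap_small_floor [(0.77, [0.617, -0.299, 0.006])]
nest_film_floor [(0.56, [0.604, 0.044, 0.006]), (0.41, [0.441, 0.007, 0.015])]
nest_transformer_floor [(0.79, [0.607, -0.114, 0.005])]
```

View pics/w1.png

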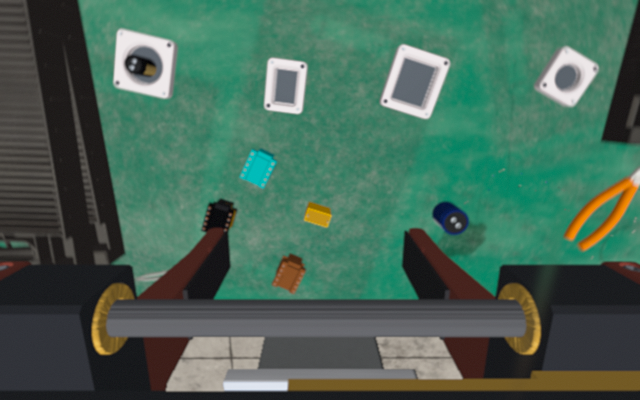

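Run:
```python
from h import *
C=cloud('top',np.load('top0.npy'));z=C[...,2]
for n,(x,y) in dict(nL=(.63,.215),nS=(.613,-.305)).items():
    for r0,r1 in((.05,.08),(.08,.11),(.11,.15)):
        for dy in(1,-1):
            m=(abs(C[...,0]-x)<.1)&((C[...,1]-y)*dy>r0)&((C[...,1]-y)*dy<r1); print(n,r0,r1,dy,np.percentile(z[m],98).round(3),end=' | ')
    print()
plan([.627,.2136,.20],0)
W=np.load('w1.npz');save('crop1',cv2.resize(W['im'][130:310,180:480],None,fx=2.6,fy=2.6,interpolation=cv2.INTER_CUBIC))
```

```text
nL 0.05 0.08 1 0.089 | nL 0.05 0.08 -1 0.007 | nL 0.08 0.11 1 0.088 | nL 0.08 0.11 -1 0.007 | nL 0.11 0.15 1 0.075 | nL 0.11 0.15 -1 0.018 | 
nS 0.05 0.08 1 0.006 | nS 0.05 0.08 -1 0.047 | nS 0.08 0.11 1 0.007 | nS 0.08 0.11 -1 0.044 | nS 0.11 0.15 1 0.006 | nS 0.11 0.15 -1 0.033 | 
{'t': 3.55, 'turns': [[-90.0, -0.0, -0.0], [90.0, -0.0, 0.0]], 'shift': [180.2, -208.1, -114.8], 'world': [114.8, 208.1, -180.2], 'q': [-0.06, -0.11, 1.3, 0.0, 1.96, 1.51]}
```

View pics/crop1.png

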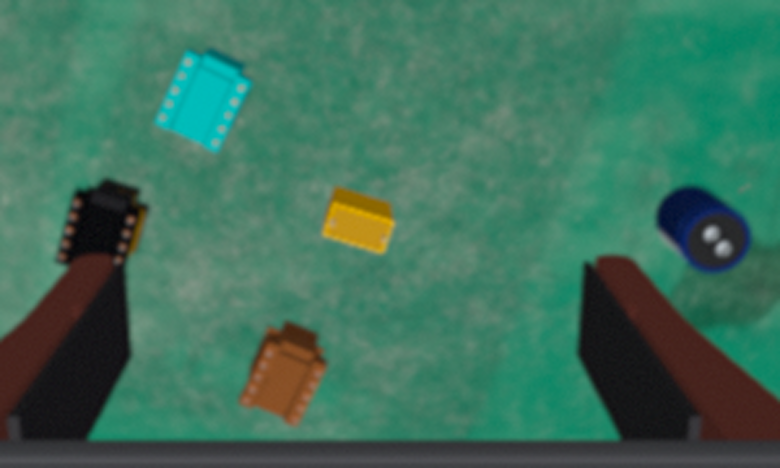

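drive_tool(series=[[0.6,[21.4,-29.7,-16.4],[0,0,0]],[0.6,[21.4,-29.7,-16.4],[0,0,0]],[0.6,[21.4,-29.7,-16.4],[0,0,0]],[0.6,[21.4,-29.7,-16.4],[0,0,0]],[0.6,[21.4,-29.7,-16.4],[0,0,0]],[0.6,[21.4,-29.7,-16.4],[0,0,0]],[0.6,[21.4,-29.7,-16.4],[0,0,0]],[0.6,[0,0,0],[-8.18,0,0]],[0.6,[0,0,0],[-8.18,0,0]],[0.6,[0,0,0],[-8.18,0,0]],[0.6,[0,0,0],[-8.18,0,0]],[0.6,[0,0,0],[-8.18,0,0]],[0.6,[0,0,0],[-8.18,0,0]],[0.6,[0,0,0],[-8.18,0,0]],[0.6,[0,0,0],[-8.18,0,0]],[0.6,[0,0,0],[-8.18,0,0]],[0.6,[0,0,0],[-8.18,0,0]],[0.6,[0,0,0],[-8.18,0,0]]])

```text
t: 5.35
tool_pos: [0.6272, 0.2133, 0.2301]
ee_rot: [0.499, 0.501, -0.499, 0.501]
wrist_force: [0.5, 0.4, 1.1]
opening: 0.0525
```

Run:
```python
from meas import *
run('wrist','w2',['nL','cS'])
plan([.627,.2136,.102],0)
```

```text
nL xy [0.6286 0.2166] size 68 68 want (68, 68) ang 77.8 z med 0.0139 3817
cS xy [0.6258 0.2157] size 21 21 want (22, 22) ang -1.5 z med 0.0400 568
{'t': 5.4, 'turns': [[0.7, -0.0, 0.0], [-179.3, -0.0, -0.0]], 'shift': [128.1, -0.2, -0.3], 'world': [-0.2, 0.3, -128.1], 'q': [0.28, 0.26, 1.17, 0.0, 1.71, 0.26]}
```

drive_tool(series=[[0.6,[35,0,-1.4],[0,0,0]],[0.6,[35,0,0],[0,0,0]],[0.6,[30,0,0],[0,0,0]],[0.6,[18,0,0],[0,0,0]],[0.6,[10,0,0],[0,0,0]],[0.6,[0,0,0],[0,0,0]],[0,[0,0,0],[0,0,0]],[0,[0,0,0],[0,0,0]],[0,[0,0,0],[0,0,0]],[0,[0,0,0],[0,0,0]],[0,[0,0,0],[0,0,0]],[0,[0,0,0],[0,0,0]],[0,[0,0,0],[0,0,0]],[0,[0,0,0],[0,0,0]]], force=15)

```text
t: 6.8
tool_pos: [0.6275, 0.2151, 0.1031]
ee_rot: [0.501, 0.5, -0.5, 0.5]
wrist_force: [-0.4, -0.3, 4.8]
opening: 0.0213
```

Run:
```python
from h import *
print(status.read_state()['opening']);plan([.613,-.3045,.200],0)
```

```text
0.02126276546516511
{'t': 6.8, 'turns': [[-0.0, -0.0, -0.1], [180.0, -0.1, 0.0]], 'shift': [-97.1, -13.9, 519.6], 'world': [-14.5, -519.6, 96.9], 'q': [0.28, 0.31, 1.34, 0.0, 1.49, 0.28]}
```

drive_tool(series=[[0,[-20,0,0],[0,0,0]],[0,[-30,0,0],[0,0,0]],[0,[-30,0,0],[0,0,0]],[0,[-17,0,10],[0,0,0]],[0,[0,-1.1,25],[0,0,0]],[0,[0,-1.1,40],[0,0,0]],[0,[0,-1.1,43],[0,0,0]],[0,[0,-1.1,43],[0,0,0]],[0,[0,-1.1,43],[0,0,0]],[0,[0,-1.1,43],[0,0,0]],[0,[0,-1.1,43],[0,0,0]],[0,[0,-1.1,43],[0,0,0]],[0,[0,-1.1,43],[0,0,0]],[0,[0,-1.1,43],[0,0,0]],[0,[0,-1.1,43],[0,0,0]],[0,[0,-1.1,36],[0,0,0]],[0,[0,-1.1,22],[0,0,0]],[0,[0,0,0],[0,0,0]]])

```text
t: 8.6
tool_pos: [0.6112, -0.3081, 0.1978]
ee_rot: [-0.501, -0.499, 0.502, -0.498]
wrist_force: [-0.2, -0.7, 0.6]
opening: 0.0215
```

Run:
```python
from meas import *
run('wrist','w3',['nS'])
print(status.read_state()['opening']);plan([.613,-.3045,.104],0)
```

```text
nS xy [ 0.6162 -0.302 ] size 55 54 want (54, 54) ang 63.3 z med 0.0142 3077
0.021689094042725985
{'t': 8.65, 'turns': [[-0.2, -0.1, 0.1], [179.8, 0.1, 0.1]], 'shift': [94.1, 1.3, -1.5], 'world': [1.2, 1.6, -94.1], 'q': [-0.51, 0.32, 1.15, 0.0, 1.67, -0.51]}
```

View pics/w3.png

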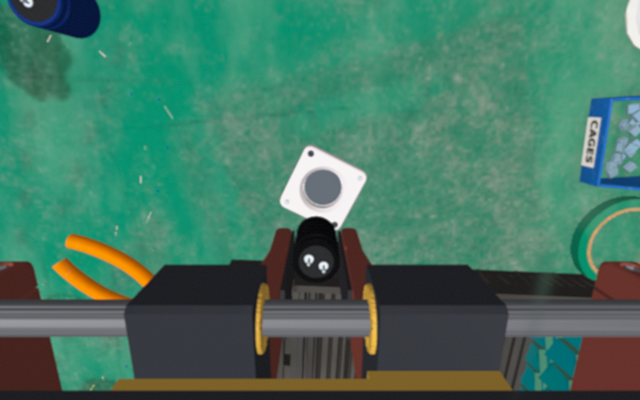

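Run:
```python
from meas import *
W=np.load('w3.npz');C=W['C'];im=W['im'].astype(int)
s=status.read_state();p=s['tool_pos']
m=(np.hypot(C[...,0]-p[0],C[...,1]-p[1])<.016)&(C[...,2]>.125)&(C[...,2]<.145)
v,u=np.nonzero(m);print(m.sum(),u.min(),u.max(),v.min(),v.max())
print(rect(C[m][:,:2]),np.median(C[m],0),p)
# grey floor of the pocket
g=(np.hypot(C[...,0]-.616,C[...,1]+.303)<.03)&(im.max(-1)<140)&(im.max(-1)-im.min(-1)<25)
g=(cv2.connectedComponentsWithStats(g.astype(np.uint8)));k=1+np.argmax(g[2][1:,4]);g=g[1]==k
print('floor',rect(C[g][:,:2]),np.median(C[g],0),g.sum())
```

```text
2315 287 346 231 293
(array([ 0.61135291, -0.30552048]), 25.732128143310547, 22.59162712097168, -0.7105789184570312) [ 0.61125457 -0.30310173  0.1348208 ] [ 0.61182121 -0.30605924  0.19812718]
floor (array([ 0.60788226, -0.30513184]), 55.295291900634766, 34.264774322509766, -84.81229209899902) [ 0.60813941 -0.28666255  0.21254286] 8913
```

drive_tool(series=[[0,[25,3.7,-3.1],[0,0,0]],[0,[25,0,0],[0,0,0]],[0,[15,0,0],[0,0,0]],[0,[0,0,0],[0,0,0]],[0,[0,0,0],[0,0,0]]])

```text
t: 9.15
tool_pos: [0.6164, -0.3011, 0.1347]
ee_rot: [0.5, 0.5, -0.5, 0.5]
wrist_force: [-0.4, 0.3, -0.3]
opening: 0.0215
```

Run:
```python
from meas import *
run('wrist','w4',['nS'])
plan([.6155,-.303,.104],0)
W=np.load('w4.npz');C=W['C'];p=status.read_state()['tool_pos']
m=(np.hypot(C[...,0]-p[0],C[...,1]-p[1])<.016)&(C[...,2]>.06)&(C[...,2]<.08);print(rect(C[m][:,:2]),p)
save('w4c',cv2.resize(W['im'][120:320,200:440],None,fx=2.5,fy=2.5))
```

```text
nS xy [ 0.6161 -0.3047] size 55 54 want (54, 54) ang 63.0 z med 0.0150 3065
{'t': 9.2, 'turns': [[-0.0, 0.0, -0.1], [180.0, -0.1, -0.1]], 'shift': [31.8, -1.3, 1.4], 'world': [-1.2, -1.5, -31.8], 'q': [-0.5, 0.35, 1.23, 0.0, 1.56, -0.5]}
(array([ 0.61620081, -0.30125558]), 26.142276763916016, 22.472732543945312, -0.47248077392578125) [ 0.61671811 -0.30154519  0.13575692]
```

View pics/w4c.png

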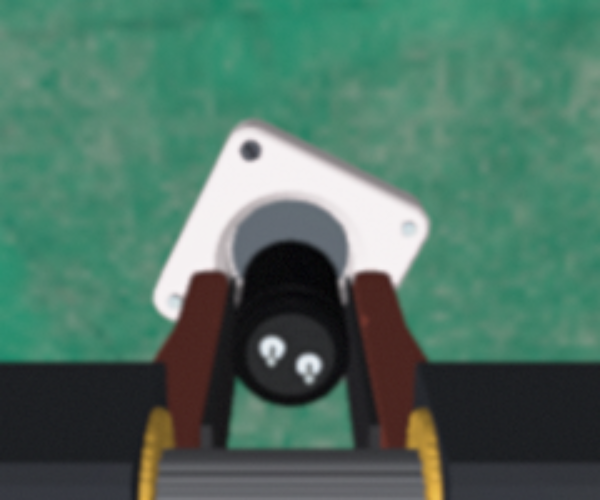

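drive_tool(series=[[0,[5,-0.7,2.5],[0,0,0]],[0,[12,0,0],[0,0,0]],[0,[8,0,0],[0,0,0]],[0,[4,0,0],[0,0,0]],[0,[2.5,0,0],[0,0,0]],[0,[0,0,0],[0,0,0]],[0,[0,0,0],[0,0,0]]])

```text
t: 9.9
tool_pos: [0.6154, -0.3045, 0.1031]
ee_rot: [-0.5, -0.5, 0.5, -0.5]
wrist_force: [-1.5, 0.7, 3.0]
opening: 0.0218
```

drive_tool(series=[[0.6,[0,0,0],[0,0,0]],[0.6,[0,0,0],[0,0,0]],[0.6,[0,0,0],[0,0,0]],[0.6,[0,0,0],[0,0,0]],[0.6,[-15,0,0],[0,0,0]],[0.6,[-35,0,0],[0,0,0]],[0.6,[-40,0,0],[0,0,0]],[0.6,[-30,0,0],[0,0,0]],[0.6,[0,0,0],[0,0,0]]])

```text
t: 10.8
tool_pos: [0.6168, -0.3051, 0.2313]
ee_rot: [0.501, 0.496, -0.499, 0.504]
wrist_force: [0.5, -0.3, 0.9]
opening: 0.0529
```

Run:
```python
from meas import *
P['cS']=((.616,-.304),.041,.02,(22,22))
run('wrist','w5',['nS','cS'])
plan([.4351,-.1725,.22],0)
```

```text
nS xy [ 0.6141 -0.3033] size 54 54 want (54, 54) ang 63.2 z med 0.0105 2271
cS xy [ 0.6131 -0.3035] size 21 21 want (22, 22) ang 89.3 z med 0.0363 539
{'t': 10.85, 'turns': [[-0.0, 0.2, -0.4], [180.0, -0.6, -0.3]], 'shift': [6.1, -181.4, -132.3], 'world': [-181.2, 132.4, -7.8], 'q': [-0.51, 0.32, 1.1, 0.0, 1.71, -0.51]}
```

drive_tool(series=[[0.7,[1,-20,-15],[0,0,0]],[0.7,[1,-35,-25],[0,0,0]],[0.7,[1,-36,-26],[0,0,0]],[0.7,[1,-36,-26],[0,0,0]],[0.7,[1,-34,-25],[0,0,0]],[0.7,[1,-20,-15],[0,0,0]],[0.7,[0,0,0],[0,0,0]],[0.7,[0,0,0],[0,0,0]]])

```text
t: 11.65
tool_pos: [0.4345, -0.1722, 0.2162]
ee_rot: [-0.5, -0.5, 0.5, -0.5]
wrist_force: [-1.1, 0.1, 0.2]
opening: 0.0615
```

Run:
```python
from meas import *
run('wrist','w6',['cL'])
plan([.4351,-.1725,.097],0)
```

```text
cL xy [ 0.4367 -0.1731] size 34 34 want (35, 35) ang 89.0 z med 0.0410 1568
{'t': 11.7, 'turns': [[-0.0, -0.0, 0.0], [180.0, 0.0, 0.0]], 'shift': [119.3, 0.3, -0.0], 'world': [0.3, 0.0, -119.3], 'q': [-0.45, -0.27, 1.72, -0.0, 1.69, -0.45]}
```

drive_tool(series=[[0.7,[25,1.2,0.5],[0,0,0]],[0.7,[35,0,0],[0,0,0]],[0.7,[35,0,0],[0,0,0]],[0.7,[16,0,0],[0,0,0]],[0.7,[8,0,0],[0,0,0]],[0.7,[0,0,0],[0,0,0]],[0,[0,0,0],[0,0,0]],[0,[0,0,0],[0,0,0]],[0,[0,0,0],[0,0,0]],[0,[0,0,0],[0,0,0]],[0,[0,0,0],[0,0,0]],[0,[0,0,0],[0,0,0]],[0,[-20,0,0],[0,0,0]],[0,[-35,0,0],[0,0,0]],[0,[-35,0,0],[0,0,0]],[0,[-10,0,0],[0,0,0]]], force=20)

```text
t: 13.3
tool_pos: [0.4367, -0.1732, 0.2016]
ee_rot: [0.501, 0.498, -0.5, 0.502]
wrist_force: [0.0, -0.1, -0.1]
opening: 0.0346
```

Run:
```python
from h import *
plan([.6295,.216,.2],0)
```

```text
{'t': 13.3, 'turns': [[-0.0, 0.1, -0.3], [180.0, -0.5, -0.2]], 'shift': [1.7, 192.5, -389.4], 'world': [192.8, 389.2, -1.6], 'q': [-0.45, -0.27, 1.75, 0.0, 1.66, -0.45]}
```

drive_tool(series=[[0,[0,9.1,-18.4],[0,0,0]],[0,[0,14.5,-29.4],[0,0,0]],[0,[0,18.2,-36.7],[0,0,0]],[0,[0,18.2,-36.7],[0,0,0]],[0,[0,18.2,-36.7],[0,0,0]],[0,[0,18.2,-36.7],[0,0,0]],[0,[0,18.2,-36.7],[0,0,0]],[0,[0,18.2,-36.7],[0,0,0]],[0,[0,18.2,-36.7],[0,0,0]],[0,[0,18.2,-36.7],[0,0,0]],[0,[0,14.5,-29.4],[0,0,0]],[0,[0,9.1,-18.4],[0,0,0]],[0,[0,0,0],[0,0,0]],[0,[0,0,0],[0,0,0]]])

```text
t: 14.7
tool_pos: [0.6284, 0.216, 0.196]
ee_rot: [-0.499, -0.5, 0.501, -0.5]
wrist_force: [-0.4, -0.2, -0.9]
opening: 0.0347
```

Run:
```python
from meas import *
run('wrist','w7',['nL'])
plan([.6295,.216,.104],0)
W=np.load('w7.npz');C=W['C'];p=status.read_state()['tool_pos'];z=C[...,2]
m=(np.hypot(C[...,0]-p[0],C[...,1]-p[1])<.022)&(z>p[2]-.062)&(z<p[2]-.045);print(rect(C[m][:,:2]),p,np.median(z[m]))
```

```text
nL xy [0.629  0.2161] size 69 68 want (68, 68) ang 77.4 z med 0.0145 3658
{'t': 14.75, 'turns': [[-0.1, 0.1, 0.1], [179.9, 0.2, -0.1]], 'shift': [92.6, 1.2, -0.7], 'world': [1.1, 0.6, -92.6], 'q': [0.28, 0.27, 1.22, -0.0, 1.66, 0.28]}
(array([0.62812585, 0.21620689]), 39.84656524658203, 33.239437103271484, 0.015039929188787937) [0.62842035 0.21542938 0.19658291] 0.1388462007109774
```

drive_tool(series=[[0,[20,0.9,-0.5],[0,0,0]],[0,[30,0,0],[0,0,0]],[0,[20,0,0],[0,0,0]],[0,[10,0,0],[0,0,0]],[0,[6,0,0],[0,0,0]],[0,[3,0,0],[0,0,0]],[0,[2,0,0],[0,0,0]],[0,[0,0,0],[0,0,0]],[0,[0,0,0],[0,0,0]]])

```text
t: 15.65
tool_pos: [0.6301, 0.2169, 0.1077]
ee_rot: [0.501, 0.5, -0.5, 0.5]
wrist_force: [0.5, -0.3, -0.6]
opening: 0.0345
```

drive_tool(series=[[0,[1.5,0,0],[0,0,0]],[0,[1,0,0],[0,0,0]],[0,[1,0,0],[0,0,0]],[0,[0,0,0],[0,0,0]]])

```text
t: 16.05
tool_pos: [0.6298, 0.2169, 0.1038]
ee_rot: [0.5, 0.5, -0.5, 0.5]
wrist_force: [-1.4, -0.6, 1.8]
opening: 0.0346
```

drive_tool(series=[[0,[1,0,0],[0,0,0]],[0,[0,0,0],[0,0,0]]])

```text
t: 16.25
tool_pos: [0.6298, 0.2169, 0.1037]
ee_rot: [0.5, 0.5, -0.5, 0.5]
wrist_force: [-3.2, -0.6, 6.8]
opening: 0.0347
```

Contact with the floor is confirmed, so I release and lift.

drive_tool(series=[[0.65,[-0.5,0,0],[0,0,0]],[0.65,[0,0,0],[0,0,0]],[0.65,[0,0,0],[0,0,0]],[0.65,[0,0,0],[0,0,0]],[0.65,[-15,0,0],[0,0,0]],[0.65,[-35,0,0],[0,0,0]],[0.65,[-40,0,0],[0,0,0]],[0.65,[-30,0,0],[0,0,0]],[0.65,[0,0,0],[0,0,0]],[0.65,[0,0,0],[0,0,0]]])

```text
t: 17.25
tool_pos: [0.6301, 0.2169, 0.2245]
ee_rot: [0.501, 0.499, -0.499, 0.5]
wrist_force: [0.3, 0.1, -1.0]
opening: 0.0566
```

Run:
```python
from meas import *
P['cL']=((.63,.216),.047,.03,(35,35))
run('wrist','w8',['nL','cL'])
plan([.4351,.1356,.22],np.radians(70.5))
plan([.4398,.0041,.22],np.radians(-18.4))
```

```text
nL xy [0.6276 0.2162] size 69 68 want (68, 68) ang 77.3 z med 0.0119 3573
cL xy [0.6279 0.2166] size 34 34 want (35, 35) ang -89.4 z med 0.0439 1518
{'t': 17.3, 'turns': [[-70.5, -0.0, 0.0], [109.5, 0.0, 0.0]], 'shift': [2.5, -194.5, 81.3], 'world': [-194.5, -81.1, -2.5], 'q': [0.28, 0.27, 1.17, -0.0, 1.7, 0.28]}
{'t': 17.3, 'turns': [[18.4, 0.0, 0.0], [-161.6, -0.0, 0.0]], 'shift': [2.5, -189.7, 212.8], 'world': [-189.8, -212.6, -2.5], 'q': [0.28, 0.27, 1.17, -0.0, 1.7, 0.28]}
```

drive_tool(series=[[0.65,[0,-19.4,8.1],[0,0,0]],[0.65,[0.5,-38.9,16.3],[0,0,0]],[0.65,[0.5,-38.9,16.3],[0,0,0]],[0.65,[0.5,-38.9,16.3],[0,0,0]],[0.65,[0.5,-38.9,16.3],[0,0,0]],[0.65,[0.5,-19.4,8.1],[0,0,0]],[0.65,[0,0,0],[-7.83,0,0]],[0.65,[0,0,0],[-7.83,0,0]],[0.65,[0,0,0],[-7.83,0,0]],[0.65,[0,0,0],[-7.83,0,0]],[0.65,[0,0,0],[-7.83,0,0]],[0.65,[0,0,0],[-7.83,0,0]],[0.65,[0,0,0],[-7.83,0,0]],[0.65,[0,0,0],[-7.83,0,0]],[0.65,[0,0,0],[-7.83,0,0]],[0.65,[0,0,0],[0,0,0]],[0.65,[0,0,0],[0,0,0]]])

```text
t: 19.0
tool_pos: [0.4349, 0.1354, 0.2189]
ee_rot: [0.121, 0.697, -0.122, 0.696]
wrist_force: [-0.0, -0.1, -0.1]
opening: 0.0568
```

Run:
```python
from meas import *
run('wrist','w9',['tr'])
plan([.4351,.1356,.097],np.radians(70.5))
W=np.load('w9.npz');save('w9c',W['im'][60:400,120:520])
```

```text
tr xy [0.4338 0.1353] size 40 34 want (42, 34) ang -19.1 z med 0.0323 1833
{'t': 19.05, 'turns': [[-0.3, -0.1, 0.1], [179.7, 0.1, 0.1]], 'shift': [122.2, 0.3, 0.2], 'world': [0.1, 0.1, -122.2], 'q': [0.23, -0.3, 1.75, 0.0, 1.7, -1.0]}
```

View pics/w9c.png

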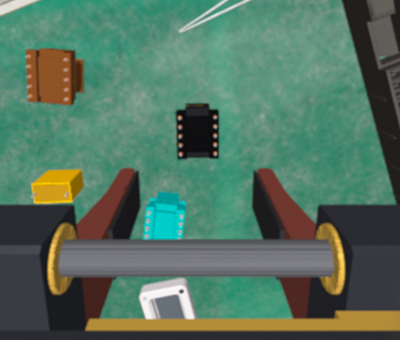

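drive_tool(series=[[0.65,[25,0,0.2],[-0.3,0,0]],[0.65,[35,0,0],[0,0,0]],[0.65,[35,0,0],[0,0,0]],[0.65,[18,0,0],[0,0,0]],[0.65,[9,0,0],[0,0,0]],[0.65,[0,0,0],[0,0,0]],[0,[0,0,0],[0,0,0]],[0,[0,0,0],[0,0,0]],[0,[0,0,0],[0,0,0]],[0,[0,0,0],[0,0,0]],[0,[0,0,0],[0,0,0]],[0,[0,0,0],[0,0,0]],[0,[-20,0,0],[0,0,0]],[0,[-35,0,0],[0,0,0]],[0,[-35,0,0],[0,0,0]],[0,[-10,0,0],[0,0,0]]], force=22)

```text
t: 20.65
tool_pos: [0.4365, 0.1357, 0.2018]
ee_rot: [0.119, 0.695, -0.118, 0.699]
wrist_force: [-0.5, -0.1, -1.9]
opening: 0.0337
```

Run:
```python
from h import *
plan([.6078,-.1157,.2],np.radians(72.9))
```

```text
{'t': 20.65, 'turns': [[-2.2, 0.3, -0.2], [177.8, -0.2, -0.4]], 'shift': [2.4, -180.7, 244.7], 'world': [171.3, -251.4, -1.8], 'q': [0.23, -0.3, 1.78, -0.0, 1.66, -1.01]}
```

drive_tool(series=[[0,[0,-10.5,14.2],[0,0,0]],[0,[0,-16.8,22.8],[0,0,0]],[0,[0,-21,28.5],[0,0,0]],[0,[0,-21,28.5],[0,0,0]],[0,[0,-21,28.5],[0,0,0]],[0,[0,-21,28.5],[0,0,0]],[0,[0,-21,28.5],[0,0,0]],[0,[0,-21,28.5],[0,0,0]],[0,[0,-16.8,22.8],[0,0,0]],[0,[0,-10.5,14.2],[0,0,0]],[0,[0,0,0],[-2.4,0,0]],[0,[0,0,0],[0,0,0]],[0,[0,0,0],[0,0,0]]])

```text
t: 21.95
tool_pos: [0.6067, -0.1157, 0.1966]
ee_rot: [0.104, 0.7, -0.104, 0.699]
wrist_force: [0.3, -0.0, -1.7]
opening: 0.0336
```

Run:
```python
from meas import *
run('wrist','w10',['nT'])
plan([.6078,-.1157,.104],np.radians(72.9))
W=np.load('w10.npz');C=W['C'];p=status.read_state()['tool_pos'];z=C[...,2]
m=(np.hypot(C[...,0]-p[0],C[...,1]-p[1])<.03)&(z>p[2]-.07)&(z<p[2]-.045);print(rect(C[m][:,:2]),p,np.median(z[m]))
save('w10c',W['im'][60:400,120:520])
```

```text
nT xy [ 0.6025 -0.1138] size 66 61 want (74, 66) ang 72.9 z med 0.0143 2567
{'t': 22.0, 'turns': [[0.2, -0.1, -0.0], [-179.8, 0.0, -0.1]], 'shift': [93.1, 0.1, 1.2], 'world': [1.0, -0.2, -93.1], 'q': [-0.24, 0.14, 1.36, 0.0, 1.64, -1.52]}
(array([ 0.60437   , -0.11574678]), 53.15135955810547, 40.69635772705078, 73.6570053100586) [ 0.60678759 -0.11553437  0.19712277] 0.13054282099054698
```

View pics/w10c.png

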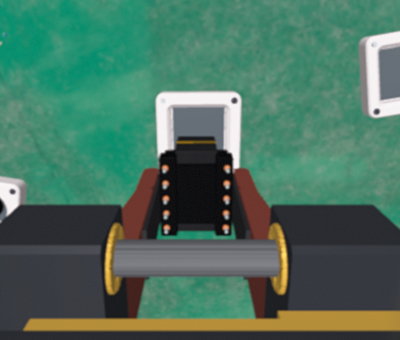

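drive_tool(series=[[0,[20,0,2.2],[0,0,0]],[0,[30,0,0],[0,0,0]],[0,[20,0,0],[0,0,0]],[0,[10,0,0],[0,0,0]],[0,[6,0,0],[0,0,0]],[0,[3,0,0],[0,0,0]],[0,[2,0,0],[0,0,0]],[0,[0,0,0],[0,0,0]],[0,[0,0,0],[0,0,0]]])

```text
t: 22.9
tool_pos: [0.6096, -0.1166, 0.1082]
ee_rot: [0.104, 0.699, -0.104, 0.7]
wrist_force: [0.1, -0.5, -1.7]
opening: 0.0342
```

drive_tool(series=[[0,[1.5,0,0],[0,0,0]],[0,[1,0,0],[0,0,0]],[0,[1,0,0],[0,0,0]],[0,[0,0,0],[0,0,0]],[0,[0,0,0],[0,0,0]]])

```text
t: 23.4
tool_pos: [0.6093, -0.1166, 0.1044]
ee_rot: [0.104, 0.699, -0.104, 0.7]
wrist_force: [-1.9, 0.0, 4.2]
opening: 0.034
```

drive_tool(series=[[0.65,[-0.3,0,0],[0,0,0]],[0.65,[0,0,0],[0,0,0]],[0.65,[0,0,0],[0,0,0]],[0.65,[0,0,0],[0,0,0]],[0.65,[-15,0,0],[0,0,0]],[0.65,[-35,0,0],[0,0,0]],[0.65,[-40,0,0],[0,0,0]],[0.65,[-30,0,0],[0,0,0]],[0.65,[0,0,0],[0,0,0]],[0.65,[0,0,0],[0,0,0]]])

```text
t: 24.4
tool_pos: [0.6096, -0.1166, 0.2259]
ee_rot: [0.104, 0.698, -0.104, 0.701]
wrist_force: [0.4, 0.6, -1.6]
opening: 0.0568
```

Run:
```python
from meas import *
P['tr']=((.608,-.116),.039,.036,(42,34))
run('wrist','w11',['nT','tr'])
plan([.4398,.0041,.22],np.radians(-18.4))
```

```text
nT xy [ 0.6072 -0.1155] size 74 66 want (74, 66) ang -16.9 z med 0.0119 3201
tr xy [ 0.6055 -0.1171] size 40 34 want (42, 34) ang -16.4 z med 0.0357 1423
{'t': 24.45, 'turns': [[91.5, -0.0, -0.0], [-88.5, 0.0, -0.0]], 'shift': [4.0, 66.2, -197.0], 'world': [-169.3, 120.6, -4.0], 'q': [-0.24, 0.14, 1.31, 0.0, 1.69, -1.52]}
```

drive_tool(series=[[0.55,[0,6.6,-19.7],[0,0,0]],[0.55,[1,13.2,-39.4],[0,0,0]],[0.55,[1,13.2,-39.4],[0,0,0]],[0.55,[1,13.2,-39.4],[0,0,0]],[0.55,[1,13.2,-39.4],[0,0,0]],[0.55,[0,6.6,-19.7],[0,0,0]],[0.55,[0,0,0],[8.32,0,0]],[0.55,[0,0,0],[8.32,0,0]],[0.55,[0,0,0],[8.32,0,0]],[0.55,[0,0,0],[8.32,0,0]],[0.55,[0,0,0],[8.32,0,0]],[0.55,[0,0,0],[8.32,0,0]],[0.55,[0,0,0],[8.32,0,0]],[0.55,[0,0,0],[8.32,0,0]],[0.55,[0,0,0],[8.32,0,0]],[0.55,[0,0,0],[8.32,0,0]],[0.55,[0,0,0],[8.32,0,0]],[0.55,[0,0,0],[0,0,0]],[0.55,[0,0,0],[0,0,0]]])

```text
t: 26.35
tool_pos: [0.4395, 0.0038, 0.2188]
ee_rot: [-0.572, -0.415, 0.573, -0.414]
wrist_force: [0.1, 0.5, -0.2]
opening: 0.0484
```

Run:
```python
from meas import *
run('wrist','w12',['fc'])
plan([.4398,.0041,.098],np.radians(-18.4))
```

```text
fc xy [0.4394 0.0042] size 32 17 want (32, 18) ang 72.3 z med 0.0328 877
{'t': 26.4, 'turns': [[0.2, 0.0, 0.1], [-179.8, -0.1, 0.0]], 'shift': [121.1, 0.3, -0.3], 'world': [0.2, 0.2, -121.1], 'q': [-0.07, -0.35, 1.78, 0.0, 1.71, 0.25]}
```

drive_tool(series=[[0.55,[25,0,-0.3],[0,0,0]],[0.55,[35,0,0],[0,0,0]],[0.55,[35,0,0],[0,0,0]],[0.55,[18,0,0],[0,0,0]],[0.55,[9,0,0],[0,0,0]],[0.55,[0,0,0],[0,0,0]],[0,[0,0,0],[0,0,0]],[0,[0,0,0],[0,0,0]],[0,[0,0,0],[0,0,0]],[0,[0,0,0],[0,0,0]],[0,[0,0,0],[0,0,0]],[0,[0,0,0],[0,0,0]],[0,[0,0,0],[0,0,0]],[0,[-20,0,0],[0,0,0]],[0,[-35,0,0],[0,0,0]],[0,[-35,0,0],[0,0,0]],[0,[-10,0,0],[0,0,0]]], force=20)

```text
t: 28.1
tool_pos: [0.441, 0.004, 0.2017]
ee_rot: [0.575, 0.412, -0.572, 0.415]
wrist_force: [0.4, 0.6, -0.4]
opening: 0.0175
```

Run:
```python
from h import *
plan([.6042,.0435,.2],np.radians(-97.6))
```

```text
{'t': 28.1, 'turns': [[79.2, -0.3, -0.2], [-100.8, 0.2, -0.3]], 'shift': [2.6, 142.4, -88.9], 'world': [163.2, 39.5, -1.7], 'q': [-0.07, -0.35, 1.81, 0.0, 1.67, 0.25]}
```

drive_tool(series=[[0,[0,15.5,-9.7],[0,0,0]],[0,[0,24.8,-15.4],[0,0,0]],[0,[0,31,-19.3],[0,0,0]],[0,[0,31,-19.3],[0,0,0]],[0,[0,24.8,-15.4],[0,0,0]],[0,[0,15.5,-9.7],[0,0,0]],[0,[0,0,0],[7.92,0,0]],[0,[0,0,0],[7.92,0,0]],[0,[0,0,0],[7.92,0,0]],[0,[0,0,0],[7.92,0,0]],[0,[0,0,0],[7.92,0,0]],[0,[0,0,0],[7.92,0,0]],[0,[0,0,0],[7.92,0,0]],[0,[0,0,0],[7.92,0,0]],[0,[0,0,0],[7.92,0,0]],[0,[0,0,0],[7.92,0,0]],[0,[0,0,0],[0,0,0]],[0,[0,0,0],[0,0,0]]])

```text
t: 29.9
tool_pos: [0.603, 0.0433, 0.1968]
ee_rot: [-0.705, 0.046, 0.706, 0.045]
wrist_force: [-0.7, -0.2, 0.1]
opening: 0.0178
```

Run:
```python
from meas import *
run('wrist','w13',['nF'])
plan([.6042,.0435,.104],np.radians(-97.6))
W=np.load('w13.npz');C=W['C'];p=status.read_state()['tool_pos'];z=C[...,2];i=W['im'].astype(int)
m=(np.hypot(C[...,0]-p[0],C[...,1]-p[1])<.03)&(z>p[2]-.075)&(z<p[2]-.045)&(i[...,0]-i[...,2]>80);print(rect(C[m][:,:2]),p,np.median(z[m]))
save('w13c',W['im'][60:400,120:520])
```

```text
nF xy [0.6049 0.0446] size 61 48 want (62, 48) ang -7.3 z med 0.0141 2226
{'t': 29.95, 'turns': [[0.2, 0.1, -0.0], [-179.8, 0.0, 0.1]], 'shift': [93.0, -0.3, -1.2], 'world': [1.1, 0.1, -93.0], 'q': [0.02, 0.11, 1.4, 0.0, 1.64, 1.72]}
(array([0.60306635, 0.04192782]), 33.05339813232422, 18.839557647705078, -7.702392578125) [0.60309435 0.0433678  0.19703856] 0.13086006256443697
```

View pics/w13c.png

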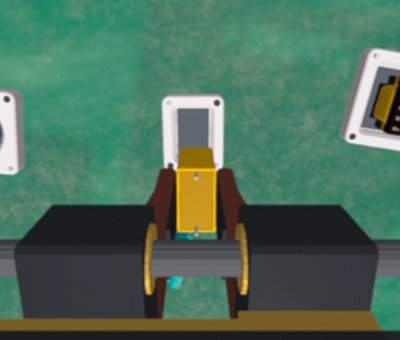

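drive_tool(series=[[0,[20,-0.8,-1.5],[0,0,0]],[0,[30,0,0],[0,0,0]],[0,[20,0,0],[0,0,0]],[0,[10,0,0],[0,0,0]],[0,[6,0,0],[0,0,0]],[0,[3,0,0],[0,0,0]],[0,[2,0,0],[0,0,0]],[0,[1.5,0,0],[0,0,0]],[0,[0,0,0],[0,0,0]],[0,[0,0,0],[0,0,0]]])

```text
t: 30.95
tool_pos: [0.6051, 0.044, 0.1061]
ee_rot: [0.706, -0.047, -0.705, -0.047]
wrist_force: [0.4, 0.0, -0.8]
opening: 0.0175
```

drive_tool(series=[[0,[1,0,0],[0,0,0]],[0,[1,0,0],[0,0,0]],[0,[0.7,0,0],[0,0,0]],[0,[0,0,0],[0,0,0]]])

```text
t: 31.35
tool_pos: [0.605, 0.044, 0.1038]
ee_rot: [0.706, -0.047, -0.705, -0.047]
wrist_force: [-2.4, 0.3, 4.1]
opening: 0.0181
```

Seated with contact; release, lift and verify.

drive_tool(series=[[0.55,[-0.3,0,0],[0,0,0]],[0.55,[0,0,0],[0,0,0]],[0.55,[0,0,0],[0,0,0]],[0.55,[0,0,0],[0,0,0]],[0.55,[-15,0,0],[0,0,0]],[0.55,[-35,0,0],[0,0,0]],[0.55,[-40,0,0],[0,0,0]],[0.55,[-50,0,0],[0,0,0]],[0.55,[-50,0,20],[0,0,0]],[0.55,[-50,0,30],[0,0,0]],[0.55,[-30,0,30],[0,0,0]],[0.55,[0,0,20],[0,0,0]],[0.55,[0,0,0],[0,0,0]],[0.55,[0,0,0],[0,0,0]],[0.55,[0,0,0],[0,0,0]]])

```text
t: 32.85
tool_pos: [0.5119, 0.0562, 0.3614]
ee_rot: [-0.705, 0.047, 0.706, 0.047]
wrist_force: [0.2, 1.5, -0.9]
opening: 0.0485
```

Run:
```python
from meas import *
P.update(cL=((.629,.216),.047,.03,(35,35)),cS=((.615,-.304),.041,.02,(22,22)),tr=((.607,-.116),.039,.036,(42,34)),fc=((.605,.044),.039,.03,(32,18)))
run('wrist','w14',list(N)+list(P))
im,_=vision.get_image('side');save('side1',im[150:300,200:520].repeat(2,0).repeat(2,1))
for n in('flush_cutter','loupe'): print(n,[(round(r['p'],2),np.round(r['centre'],3).tolist()) for r in finder.place_of('side',n)])
```

```text
nL xy [0.6289 0.2167] size 69 68 want (68, 68) ang 77.5 z med 0.0135 2016
nS xy [ 0.6158 -0.3033] size 55 55 want (54, 54) ang -26.6 z med 0.0135 1455
nF xy [0.6038 0.0446] size 61 48 want (62, 48) ang -7.6 z med 0.0135 1353
nT xy [ 0.6088 -0.1154] size 74 67 want (74, 66) ang -16.7 z med 0.0135 1819
cL xy [0.6291 0.2166] size 35 34 want (35, 35) ang 81.7 z med 0.0455 880
cS xy [ 0.6141 -0.2994] size 22 15 want (22, 22) ang 6.2 z med 0.0395 303
fc xy [0.6054 0.0432] size 31 18 want (32, 18) ang -7.3 z med 0.0372 484
tr xy [ 0.6071 -0.1164] size 40 35 want (42, 34) ang -17.0 z med 0.0367 1105
flush_cutter [(0.76, [0.45, -0.396, -0.002])]
loupe [(0.63, [0.775, -0.082, 0.002])]
```

View pics/w14.png

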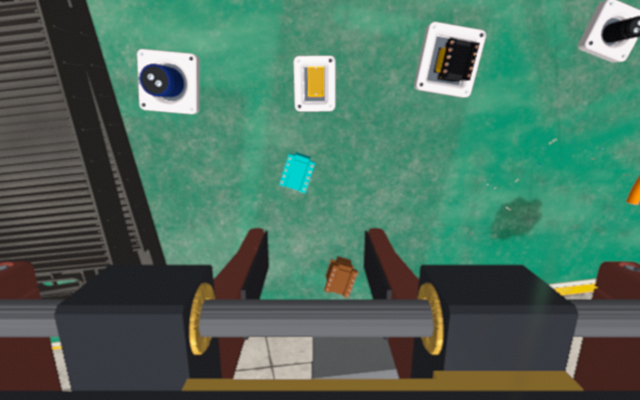

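View pics/side1.png

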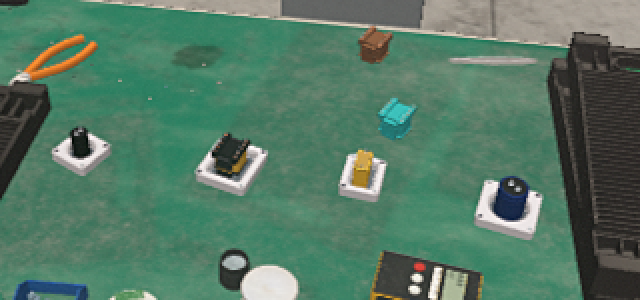

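```bash
python3 -c "
from bench import manip; print(manip.finish_job())"
```

```text
the job is handed in; nothing more can be done
None
```

All four parts are standing upright, released, in their own nests, and I handed the job in at about 33 s of the 107 s allowed. The small capacitor came out of the large one's nest first. After that I placed the large capacitor, the black and yellow transformer (not the brown or turquoise look-alikes) and the film capacitor. I lowered each part until the wrist force showed floor contact before letting go.

**Position:** In the last wrist picture, the large capacitor, film capacitor and transformer were within about 2 mm of their pocket centres. The film capacitor and transformer were turned to match their nests to within half a degree. Tops stood 24 to 32 mm above the nest rims, as they should for parts resting on the pocket floors.

**One check that disagreed:** The small capacitor was cut off at the edge of that last picture (15 mm of its 22 mm visible). It therefore read about 4 mm off centre. The close-up taken right after placing it showed it within 1 mm and at the right height, and the side view shows it upright in its nest.

**Cutters and loupe:** Both were found within about 6 mm of their starting positions, which is near the detector's own error of about 4 mm. The arm never went near them.

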